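# Rice paddle from chopping block to drying stand

### The arm

A 6-joint arm with a two-finger parallel gripper is mounted at the origin on the work surface. World frame = base frame: x ahead of the robot, y to its left, z up, the work surface at z = 0. Lengths are in mm, angles in rad, forces in N, time in s.
With the tool pointing down it reaches from about 350 to 800 mm from the base axis. Payload 7.3 kg.
Tool frame: the origin (TCP) lies on the centre line of the jaws, within the pads' length; the fingertips stand 14 mm ahead of it and the grasp point (between the pads) lies 5 mm behind it; z points along the fingers, y is the line along which they close (so a half turn about z gives the same grasp; the last joint's range is limited). The gripper opens to 85 mm and grips with 20 to 120 N. Pads are 22 mm wide; open, the fingers measure 114 mm over their backs; the gripper's body (76 mm by 85 mm) begins 54 mm behind the grasp point. The pads swing forward as they close: fully open they stand 13 mm farther back than shut.
Start: joints at [1.031, 0.342, 1.524, -0, 1.275, -0.146], TCP at [201.429, 484.84, 245.322] pointing down, gripper open.
Joint ranges: [-2.53, 2.53], [-0.77, 2.02], [0.04, 2.7], [-1, 4.14], [0.28, 2.66], [-3.11, 3.11]. Speed limits (rad/s): [2.57, 2.57, 3.14, 3.14, 3.14, 3.14].

### API

Orientations are given as [roll, pitch, yaw] about the fixed x, y, z axes, in that order (R = Rz(yaw) Ry(pitch) Rx(roll)).
In Python, from station import r gives the robot as it stands.
- The arm moves only by the tool tcp_steps, called after "Emit:" in YAML: its name, and indented under it one key for each argument. Schema: {"type":"object","properties":{"plan":{"type":"array","items":{"type":"array","items":{"type":"number"},"minItems":5,"maxItems":5},"minItems":1,"maxItems":12},"grip_force":{"type":"number"},"only":{"type":"string"},"quiet":{"type":"boolean"},"lines":{"type":"string"}},"required":["plan"],"additionalProperties":false}. plan is a list of rows, 1 to 12 of them, each of 5 numbers: the finger opening in mm, then dx, dy, dz in mm, then a turn about the tool's z in rad; each row shifts and turns the commanded pose from where the row before left it, along the tool's axes as they then stand; what a row does not reach is not made up. A row lasts 1/10 s, in which the tool goes at most 50 mm and 0.15 rad, less where a joint would pass 70% of its speed; a pose out of reach is approached as far as the arm can. The fingers move at their own pace and stop on an object; grip_force is the grip in N (left out, the last holds). Time passes only in rows, so rows that do not move let the fingers close. The tool returns the time, the measured TCP pose, the force, the opening and the grip force at its end. only (a regular expression) keeps the lines of the reply that match it, lines (a string "A,B") keeps lines A to B, and quiet returns only ok. Input that does not fit is refused with a message, and nothing moves.
- r.state(): the state, without advancing time (a new reading comes with each control period).
- r.get_image(name): name is "scene" or "top"; returns a dict with "img" (400x640x3 uint8, red, green, blue), "depth" (400x640 float32, mm along the optical axis (not along the pixel's ray), 0 where there is no reading), "fovy" (degrees; the focal length in pixels is half the picture's height over the tangent of half this angle, whatever the lens; pixels are square), "cx", "cy" (the principal point, pixels), "k1" (the pictures are not rectified: a ray, as slopes to the right and down, at radius r is drawn at 1 + k1 r^2 times it, then the intrinsics apply), "origin" and "orientation" of the camera in the world. Camera axes: x right, y down, z forward; pixel columns grow to the right and rows downward; lengths in mm; the calibration is good to about 2 mm. A picture is of the moment at which its call begins.
- r.job_done(): hands the job in; it is judged then, once.
The state is a dict: "time": time; "joints": joint angles; "qd": joint speeds; "effort": joint torques, N m; "position": TCP position; "tcp_rot": TCP orientation; "contact_force": force on the tool from outside, world axes, zero at the start; "ft_torque": the same for the moment, N m; "opening": finger opening in mm; "gripper_force": force on a finger pad.
Only numpy, scipy, OpenCV 4.12 (cv2) and the standard library are available. Lean on these libraries where they do the work, as an engineer would, in place of code of your own. Each camera call takes 0.05 s, during which the arm holds its last target. There are 200 camera calls.

### The job

Two thin bamboo tools lie flat on the chopping block: a rice paddle with a broad round head and a plain straight strip. Slide the rice paddle, still lying flat, until its handle sticks out 5 to 6 cm over the edge of the block on the robot's side, then pinch the overhanging handle by its two long sides, lift it a few centimetres clear and lower it onto the slatted drying stand before letting go: round head on the middle of the stand, handle square across the slats and sticking out on the robot's side. Do not let the paddle drop onto the counter, and leave the strip where it lies.

Things in the scene. Friction and masses are not known exactly. Their poses are not given: they have to be found in the camera images.
- block: Fixed thick wooden chopping block, 220 (x) x 260 (y) x 60 mm high, does not move when pushed. Origin: centre of its underside, on the counter; z up. Its -x face, 110 mm from the origin, is the edge on the robot's side (its yaw is within about 9 degrees of the robot's frame).
- paddle: Flat bamboo rice paddle, 160 long, 3 thick (too thin to grasp lying), 40 g; all mm. Handle 26 wide from x=-80 to +30, then a round head, diameter 62, centred at x=+49; balances at x=+21. Origin: mid-length, underside; x towards the head, z up. Starts flat on the block, handle towards the robot, its end 15-35 inside the edge. Closed fingertips pressing on it with 5-20 N drag it.
- strip: Bystander: plain straight bamboo strip of the same material, 160 x 26 x 3 mm, lying on the block beside the paddle (on either side of it), roughly parallel, centre lines about 110 mm apart. Origin: centre of its underside, x along it. To be left alone.
- stand: Fixed drying stand of dark wooden slats, 150 (x) x 130 (y) mm, top of the slats 45 mm above the counter, open counter around it. Four slats run along its y. Origin: centre of its underside, on the counter; its -x side is the robot's side (yaw within about 12 degrees of the robot's frame), z up. It stands to the left or the right of the block.
- paddle_end (a point): Middle of the free end of the paddle's handle, at mid-thickness: x = -80 mm in the paddle's frame.
- paddle_head (a point): Centre of the paddle's round head, at mid-thickness: x = +49 mm in the paddle's frame.

How it is judged (in metres and radians):
On the way, in this order (a step that is already met when the one before it is completed fails the run):
1. the paddle lies flat on the block with its handle end at least 25 mm beyond the block's robot-side edge (x of paddle_end in the frame of block below -0.135 m and z of paddle in the frame of block between 0.055 and 0.066 m and y of paddle in the frame of block between -0.13 and 0.13 m and angle between paddle's own z axis and vertical below 0.12 rad), for 0.1 s.
2. the paddle is held in the fingers at least 15 mm above the top of the block (contact force between the fingers and paddle above 1 N and z of paddle in the frame of block above 0.075 m), for 0.1 s.
3. the paddle is lowered to within 15 mm of the top of the stand, over it, while still in the fingers (contact force between the fingers and paddle above 0.3 N and horizontal distance between paddle_head and stand below 0.05 m and z of paddle_head in the frame of stand below 0.0615 m), for 0.04 s.
At the end, for the whole second after the job is handed in: The paddle lies flat and at rest on top of the stand, released, its head's centre within 30 mm of the stand's centre, its length within 15 degrees of the stand's x axis, handle sticking out on the robot's side; the strip lies within 15 mm of where it was (horizontal distance between paddle_head and stand below 0.03 m and angle between the x axis of paddle and the x axis of stand, either way round below 0.26 rad and x of paddle_end in the frame of stand below -0.08 m and z of paddle in the frame of stand between 0.041 and 0.051 m and angle between paddle's own z axis and vertical below 0.1 rad and linear speed of paddle below 0.02 m/s and distance of strip from where it was at the start of the episode below 0.015 m); the robot touches nothing.
It fails at once if the paddle drops onto the counter (height (world z) of paddle below 0.025 m).
It fails at once if the strip is shifted by more than 15 mm (distance of strip from where it was at the start of the episode above 0.015 m).
It also fails if it takes over 48 s, if anything falls off the work surface, if the arm or the gripper's body presses on something with over 40 N, if the wrist force passes 120 N, or if a joint passes its speed limit or range.

## Working session

There is one attempt and no reset: what is moved stays moved. The work goes in short steps, Python scripts to look and compute and a tool call to move; the robot and the scene stay as the last step left them, time stands still between calls to the robot, and variables do not carry over. Pictures are saved under pics/ and viewed, at most 10 in all, crops included, and the job is handed in when it is done.

```bash
ls; mkdir -p pics
```

Run:
```python
from station import r
import cv2
s=r.state(); print(s)
for n in("top","scene"):
    d=r.get_image(n); cv2.imwrite(f"pics/{n}0.png",d["img"][:,:,::-1]); print({k:v for k,v in d.items() if k not in("img","depth")})
```

```text
pics
station.py
{'time': 0.0, 'joints': array([ 1.03102045e+00,  3.42717516e-01,  1.52505580e+00,  1.12621817e-05,
        1.27540726e+00, -1.46029197e-01]), 'qd': array([-0.00041237, -0.00226386,  0.00082074,  0.00058316,  0.00155691,
       -0.00071092]), 'effort': array([-1.39711851e-04, -4.33671141e+01, -2.46014410e+01,  1.45608378e-04,
        7.85249082e-03, -3.02977909e-06]), 'position': array([201.20023315, 484.48414398, 244.61511661]), 'tcp_rot': array([-3.14002320e+00, -2.41714644e-04,  2.74784250e+00]), 'contact_force': array([ 0.07624776, -0.49222106,  0.28723152]), 'ft_torque': array([0.01391122, 0.0236147 , 0.02690323]), 'gripper_force': 0.0, 'opening': 85.32718200984031}
{'fovy': 44.26581868620945, 'cx': 315.2971862889978, 'cy': 200.34057726431556, 'k1': -0.09138367000426136, 'origin': array([481.23003595, -10.7294677 , 816.67040667]), 'orientation': array([-3.01246431,  0.00365513, -1.55320851])}
{'fovy': 57.75652718748257, 'cx': 317.3530861675523, 'cy': 192.60032297831333, 'k1': 0.02662641813665674, 'origin': array([ 911.8899476 , -502.89207869,  458.38656816]), 'orientation': array([-2.14900402, -0.02429665,  0.60393383])}
```

View pics/top0.png

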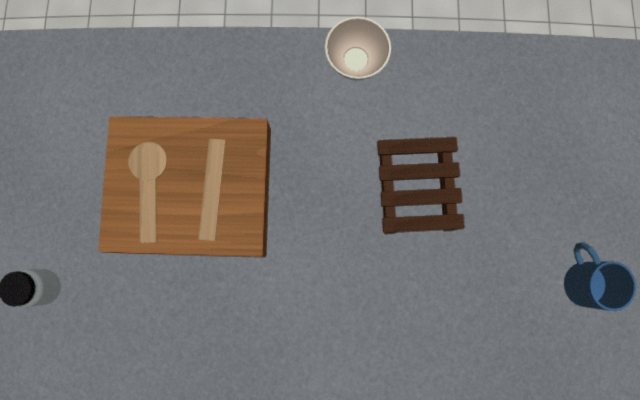

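View pics/scene0.png

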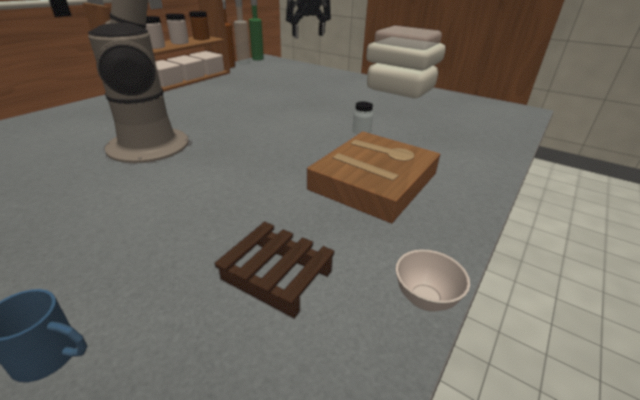

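The top view shows the block at px (100–268, 117–256). On it, the paddle head is at (147,161), its handle end at (148,242), and the strip is at (212,190). The stand is at (420,185). Next I'll segment these and cast rays.

Create h.py:
```python
import cv2, numpy as np
from scipy.spatial.transform import Rotation as R
from station import r
def cast(d,px,z):
    f=200/np.tan(np.radians(d["fovy"]/2)); K=np.array([[f,0,d["cx"]],[0,f,d["cy"]],[0,0,1]])
    u=cv2.undistortPoints(np.float64(px).reshape(-1,1,2),K,np.array([d["k1"],0,0,0]))[:,0]
    w=R.from_euler('xyz',d["orientation"]).apply(np.c_[u,np.ones(len(u))])
    return (d["origin"]+w*((z-d["origin"][2])/w[:,2:]))[:,:2]
def comps(m,amin):
    c,_=cv2.findContours(m.astype(np.uint8),cv2.RETR_EXTERNAL,cv2.CHAIN_APPROX_NONE)
    return [x[:,0] for x in c if cv2.contourArea(x)>amin]
def bamboo(d):
    h,s,v=cv2.split(cv2.cvtColor(d["img"],cv2.COLOR_RGB2HSV)); return (h<30)&(s>60)&(s<148)&(v>110)
def paddle(d,z=63,amin=600,m=None):
    """axis fitted from handle edges; returns end, dir, head"""
    out=[]
    for c in comps(bamboo(d) if m is None else m,amin):
        p=cast(d,c,z); b=cv2.minAreaRect(np.float32(p)); out.append((p,b))
    return out
```

Run:
```python
from h import *
d=r.get_image("top"); hsv=cv2.cvtColor(d["img"],cv2.COLOR_RGB2HSV)
for n,(x,y) in dict(head=(147,161),handle=(148,220),strip=(212,190),block=(180,190),block2=(120,230),block3=(250,150),blockside=(268,190),slat=(420,172),slat2=(420,224),ctr=(420,158)).items(): print(n,hsv[y,x],d["depth"][y,x])
m=bamboo(d); cv2.imwrite("pics/m.png",m*255)
for p,b in paddle(d): print(len(p),b,cast(d,[[0,0]],0)[0],p.mean(0))
```

```text
head [ 16  98 169] 769.1885
handle [ 16  96 165] 757.76587
strip [ 15  94 168] 763.4753
block [ 14 148 143] 766.3505
block2 [ 14 152 141] 756.6139
block3 [ 13 143 132] 774.9763
blockside [ 9 55 79] 815.22723
slat [ 12 159  64] 783.089
slat2 [ 12 145  65] 771.2511
ctr [105  17 123] 832.4281
1171 ((601.6226196289062, 202.17242431640625), (257.1207580566406, 218.37100219726562), 89.42029571533203) [959.20406832 597.36244315] [573.7559721 199.8488812][ WARN:0@0.575] global loadsave.cpp:1063 imwrite_ Unsupported depth image for selected encoder is fallbacked to CV_8U.
```

Add to h.py:
```python
def bamboo(d):
    h,s,v=cv2.split(cv2.cvtColor(d["img"],cv2.COLOR_RGB2HSV)); return (h<30)&(h>8)&(s>60)&(s<121)&(v>135)
def obj(d,m,z):
    """principal axis of a mask on plane z: centre, unit dir (+x), lo/hi along, width (first=bounds)"""
    p=cast(d,np.argwhere(m)[:,::-1],z); c=p.mean(0); u=np.linalg.svd(p-c,full_matrices=False)[2][0]; u=u*np.sign(u[0])
    t=(p-c)@u; s=(p-c)@[-u[1],u[0]]
    return c,u,np.percentile(t,[.2,99.8]),np.percentile(s,[1,99])
def tools(d,z=63):
    n,l,st,ce=cv2.connectedComponentsWithStats(cv2.morphologyEx(bamboo(d).astype(np.uint8),cv2.MORPH_OPEN,np.ones((3,3))))
    for i in range(1,n):
        if st[i,4]>500:
            c,u,t,s=obj(d,l==i,z); a=np.arctan2(u[1],u[0])
            w=s[1]-s[0]; print("PADDLE" if w>40 else "STRIP",st[i],"end",(c+t[0]*u).round(1),"far",(c+t[1]*u).round(1),"head",(c+(t[1]-31)*u).round(1),"yaw",a.round(4),"len",(t[1]-t[0]).round(1),"w",w.round(1))
```

Run:
```python
from h import *
d=r.get_image("top"); tools(d)
h,s,v=cv2.split(cv2.cvtColor(d["img"],cv2.COLOR_RGB2HSV))
x=np.arange(640)[None]
m=((h<25)&(s>85)&(v>110)&(x<300)); 
c=max(comps(m,3000),key=len); print("block",cv2.minAreaRect(np.float32(cast(d,c,60))), cv2.boxPoints(cv2.minAreaRect(np.float32(cast(d,c,60)))).round(1).tolist())
m=((s>90)&(h<25)&(v<110)&(x>340)&(x<500)); 
c=max(comps(m,1000),key=len); b=cv2.minAreaRect(np.float32(cast(d,c,45))); print("stand",b,cv2.boxPoints(b).round(1).tolist())
```

```text
STRIP [ 199  139   26  102 1687] end [515.2 160.4] far [674.3 151.1] head [643.4 152.9] yaw -0.0583 len 159.3 w 25.6
PADDLE [ 128  142   39  101 2173] end [509.4 252. ] far [667.9 263. ] head [636.9 260.8] yaw 0.0695 len 158.8 w 55.1
block ((601.3519897460938, 202.42953491210938), (258.17236328125, 218.9308319091797), 89.74923706054688) [[491.29998779296875, 73.80000305175781], [710.2999877929688, 72.9000015258789], [711.4000244140625, 331.0], [492.5, 332.0]]
stand ((610.7600708007812, -172.87612915039062), (149.05850219726562, 128.24420166015625), 3.689690351486206) [[532.2999877929688, -113.69999694824219], [540.5, -241.6999969482422], [689.2999877929688, -232.10000610351562], [681.0, -104.0999984741211]]
```

Block centre is (601.4, 202.4) with its near edge at x≈492. The stand is at (610.8, −172.9), yaw 0.064. The paddle end is at (509, 252), yaw 0.07. I'll press about 15 mm ahead of the paddle's mid-length and drag about 72 mm.

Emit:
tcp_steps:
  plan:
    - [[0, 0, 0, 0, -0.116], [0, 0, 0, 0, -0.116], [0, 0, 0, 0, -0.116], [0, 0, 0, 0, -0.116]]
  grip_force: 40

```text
refused: plan[0]: the value is too short (schema: minItems 5). Nothing was moved.
```

Wrong form. The message asks for a list of rows, each a list of 5 numbers, so I'll send the same numbers that way.

Emit:
tcp_steps:
  plan:
    - [0, 0, 0, 0, -0.116]
    - [0, 0, 0, 0, -0.116]
    - [0, 0, 0, 0, -0.116]
    - [0, 0, 0, 0, -0.116]
  grip_force: 40

```text
time: 0.6
position: [201.4, 484.7, 245.1]
tcp_rot: [-3.141, -0.0, -3.067]
contact_force: [1.2, 0.2, 0.1]
opening: 28.0
gripper_force: 0.0
```

Emit:
tcp_steps:
  plan:
    - [0, -32.2, -21.1, 0, 0]
    - [0, -32.2, -21.1, 0, 0]
    - [0, -32.2, -21.1, 0, 0]
    - [0, -32.2, -21.1, 0, 0]
    - [0, -32.2, -21.1, 0, 0]
    - [0, -32.2, -21.1, 0, 0]
    - [0, -32.2, -21.1, 0, 0]
    - [0, -32.2, -21.1, 0, 0]
    - [0, -32.2, -21.1, 0, 0]
    - [0, -32.2, -21.1, 0, 0]
    - [0, -32.2, -21.1, 0, 0]
    - [0, -32.2, -21.1, 0, 0]

```text
time: 1.8
position: [605.8, 258.3, 245.0]
tcp_rot: [3.142, -0.001, -3.072]
contact_force: [0.8, 1.7, 0.4]
opening: 0.3
gripper_force: 0.0
```

Emit:
tcp_steps:
  plan:
    - [0, -0, 0, 40, 0]
    - [0, 0, 0, 40, 0]
    - [0, 0, 0, 40, 0]
    - [0, 0, 0, 30, 0]
    - [0, 0, 0, 10, 0]
    - [0, 0, 0, 0, 0]

```text
time: 2.4
position: [603.9, 259.2, 83.9]
tcp_rot: [-3.141, -0.003, -3.071]
contact_force: [-0.7, -0.6, -0.8]
opening: -0.1
gripper_force: 0.0
```

Emit:
tcp_steps:
  plan:
    - [0, 0, 0, 3, 0]
    - [0, 0, 0, 3, 0]
    - [0, 0, 0, 1, 0]
    - [0, 0, 0, 0, 0]

```text
time: 2.8
position: [604.9, 259.5, 79.1]
tcp_rot: [3.141, 0.001, -3.071]
contact_force: [0.0, 0.6, -0.6]
opening: -0.3
gripper_force: 0.0
```

Emit:
tcp_steps:
  plan:
    - [0, 0, 0, 1, 0]
    - [0, 0, 0, 0, 0]

```text
time: 3.0
position: [604.7, 259.4, 77.5]
tcp_rot: [3.141, 0.0, -3.071]
contact_force: [0.2, 0.2, -0.8]
opening: -0.1
gripper_force: 0.0
```

Emit:
tcp_steps:
  plan:
    - [0, 0, 0, 1, 0]
    - [0, 0, 0, 0, 0]

```text
time: 3.2
position: [604.8, 259.4, 77.1]
tcp_rot: [3.141, 0.001, -3.071]
contact_force: [-1.2, -0.9, 4.9]
opening: -0.0
gripper_force: 2.4
```

Emit:
tcp_steps:
  plan:
    - [0, 0, 0, 0.5, 0]
    - [0, 0, 0, 0, 0]

```text
time: 3.4
position: [604.8, 259.4, 77.1]
tcp_rot: [3.141, 0.001, -3.071]
contact_force: [-2.3, -1.9, 8.0]
opening: -0.0
gripper_force: 3.9
```

Emit:
tcp_steps:
  plan:
    - [0, 0, 0, 0.5, 0]
    - [0, 4, 0, 0, 0]
    - [0, 6, 0, 0, 0]
    - [0, 0, 0, 0, 0]

```text
time: 3.8
position: [596.1, 259.0, 77.1]
tcp_rot: [3.141, 0.005, -3.071]
contact_force: [0.8, 0.4, 6.9]
opening: 0.0
gripper_force: 3.3
```

```bash
python3 - <<'E'
from h import *
d=r.get_image("top"); tools(d); cv2.imwrite("pics/t1.png",cv2.resize(d["img"][100:280,80:290,::-1],None,fx=2.5,fy=2.5))
E
```

```text
STRIP [ 199  139   27  102 1714] end [515.1 160.3] far [674.3 151. ] head [643.4 152.8] yaw -0.0582 len 159.4 w 26.0
STRIP [139 191  17  57 891] end [501.5 251.9] far [588.7 257.3] head [557.8 255.4] yaw 0.0624 len 87.4 w 25.6
```

View pics/t1.png

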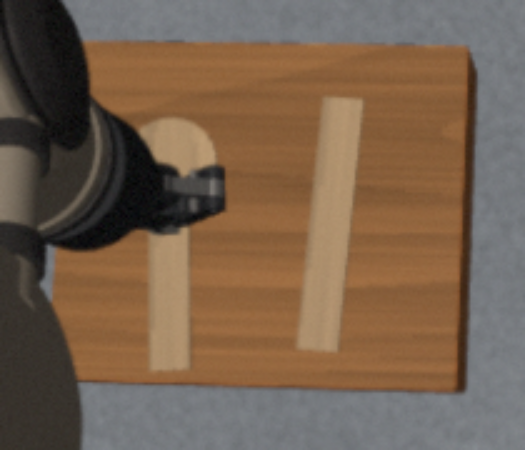

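The paddle moved with the fingers: its end went from x=509 to 501.5 and the strip didn't shift. I'll keep dragging.

Emit:
tcp_steps:
  plan:
    - [0, 4, 0, 0.3, 0]
    - [0, 7, 0, 0, 0]
    - [0, 7, 0, 0, 0]
    - [0, 7, 0, 0, 0]
    - [0, 7, 0, 0, 0]
    - [0, 3, 0, 0, 0]
    - [0, 0, 0, 0, 0]

```text
time: 4.55
position: [561.7, 256.7, 77.1]
tcp_rot: [3.14, 0.006, -3.071]
contact_force: [1.8, 0.5, 7.0]
opening: 0.2
gripper_force: 4.0
```

```bash
python3 - <<'E'
from h import *
d=r.get_image("top"); tools(d)
E
```

```text
STRIP [ 199  139   26  102 1706] end [515.1 160.2] far [674.5 151. ] head [643.6 152.8] yaw -0.0578 len 159.7 w 25.9
STRIP [134 168  33  26 592] end [595.2 227.7] far [618.4 278.7] head [605.6 250.5] yaw 1.1428 len 56.1 w 33.8
STRIP [139 214  18  57 897] end [466.7 249.8] far [552.6 255. ] head [521.7 253.1] yaw 0.06 len 86.1 w 24.2
```

Emit:
tcp_steps:
  plan:
    - [0, 4, 0, 0, 0]
    - [0, 7, 0, 0, 0]
    - [0, 7, 0, 0, 0]
    - [0, 7, 0, 0, 0]
    - [0, 4, 0, 0, 0]
    - [0, 1, 0, 0, 0]
    - [0, 0, 0, 0, 0]

```text
time: 5.3
position: [532.2, 254.7, 77.1]
tcp_rot: [3.14, 0.007, -3.071]
contact_force: [2.9, -0.5, 8.0]
opening: 0.1
gripper_force: 4.0
```

```bash
python3 - <<'E'
from h import *
d=r.get_image("top"); tools(d)
E
```

```text
STRIP [ 199  139   26  102 1702] end [515.2 160.2] far [674.3 151.1] head [643.4 152.8] yaw -0.0573 len 159.3 w 25.8
STRIP [132 187  35  28 711] end [562.8 225.7] far [587.9 278.9] head [574.7 250.9] yaw 1.1305 len 58.9 w 38.3
STRIP [140 235  17  55 900] end [437.4 247.9] far [520.4 252.4] head [489.5 250.7] yaw 0.0538 len 83.2 w 25.3
```

Emit:
tcp_steps:
  plan:
    - [0, 0, 0, -5, 0]
    - [0, 0, 0, -25, 0]
    - [0, 0, 0, -40, 0]
    - [85, 0, 0, -40, 0]
    - [85, 0, 0, 0, 0]

```text
time: 5.85
position: [532.3, 255.0, 190.9]
tcp_rot: [3.139, 0.01, -3.071]
contact_force: [0.2, -0.1, 0.0]
opening: 28.4
gripper_force: 0.0
```

Emit:
tcp_steps:
  plan:
    - [85, 22, 0, 0, 0]
    - [85, 22, 0, 0, 0]
    - [85, 23, 0, 0, 0]
    - [85, 0, 0, 0, 0]

```text
time: 6.25
position: [460.1, 249.2, 184.5]
tcp_rot: [-3.141, -0.003, -3.07]
contact_force: [0.1, -0.3, 0.2]
opening: 84.4
gripper_force: 0.0
```

```bash
python3 - <<'E'
from h import *
d=r.get_image("top"); tools(d); cv2.imwrite("pics/t2.png",cv2.resize(d["img"][100:300,80:290,::-1],None,fx=2.5,fy=2.5))
E
```

```text
STRIP [ 199  139   26  102 1695] end [515.1 160.3] far [674.5 151. ] head [643.6 152.8] yaw -0.0579 len 159.7 w 25.7
PADDLE [ 128  187   39   77 1836] end [477.2 249.8] far [595.7 258.4] head [564.7 256.1] yaw 0.0722 len 118.8 w 57.4
```

View pics/t2.png

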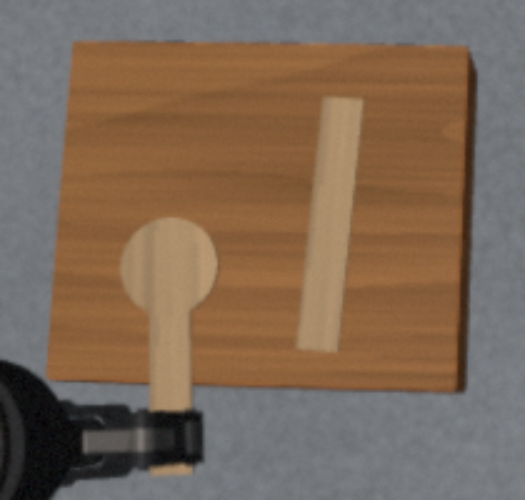

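The paddle overhangs about 55 mm and is aligned with the fingers. I'll lower them around the handle.

Emit:
tcp_steps:
  plan:
    - [70, 0, 0, 0, 0]
    - [70, 0, 0, 30, 0]
    - [70, 0, 0, 35, 0]
    - [70, 0, 0, 30, 0]
    - [70, 0, 0, 15, 0]
    - [70, 0, 0, 0, 0]
    - [70, 0, 0, 0, 0]
  grip_force: 60

```text
time: 7.0
position: [463.8, 249.5, 75.0]
tcp_rot: [3.141, 0.0, -3.072]
contact_force: [-0.6, 0.7, 0.4]
opening: 70.2
gripper_force: 0.0
```

Emit:
tcp_steps:
  plan:
    - [70, 0, 0, 12, 0]
    - [70, 0, 0, 8, 0]
    - [70, 0, 0, 0, 0]
    - [40, 0, 0, 0, 0]
    - [32, 0, 0, 0, 0]
    - [32, 0, 0, 0, 0]

```text
time: 7.6
position: [463.2, 249.5, 55.4]
tcp_rot: [3.141, 0.001, -3.071]
contact_force: [-0.8, 0.6, 0.5]
opening: 32.2
gripper_force: 0.0
```

Emit:
tcp_steps:
  plan:
    - [20, 0, 0, 0, 0]
    - [20, 0, 0, 0, 0]
    - [20, 0, 0, 0, 0]
    - [20, 0, 0, 0, 0]
    - [20, 0, 0, 0, 0]
  grip_force: 60

```text
time: 8.1
position: [463.1, 249.5, 55.2]
tcp_rot: [3.141, 0.0, -3.071]
contact_force: [0.7, 0.5, 2.8]
opening: 23.9
gripper_force: 58.7
```

Emit:
tcp_steps:
  plan:
    - [15, 0, 0, -4, 0]
    - [15, 0, 0, -8, 0]
    - [15, 0, 0, -12, 0]
    - [15, 0, 0, -12, 0]
    - [15, 0, 0, -6, 0]
    - [15, 0, 0, 0, 0]
    - [15, 0, 0, 0, 0]

```text
time: 8.8
position: [462.9, 249.4, 97.2]
tcp_rot: [3.141, 0.0, -3.071]
contact_force: [0.2, -0.4, -0.2]
opening: 24.0
gripper_force: 58.7
```

Run:
```python
from h import *
d=r.get_image("scene"); a=d["img"][90:240,270:470,::-1]; 
t=r.get_image("top"); tools(t,105); b=t["img"][150:300,80:280,::-1]
cv2.imwrite("pics/l1.png",cv2.resize(np.hstack([a,b]),None,fx=2,fy=2,interpolation=cv2.INTER_CUBIC))
```

```text
STRIP [ 199  139   26  102 1700] end [513.2 150.7] far [663.7 142.1] head [632.7 143.8] yaw -0.0575 len 150.7 w 24.3
PADDLE [ 118  183   41   79 1964] end [480.9 248. ] far [594.9 257.9] head [564.  255.2] yaw 0.0864 len 114.4 w 56.3
```

View pics/l1.png

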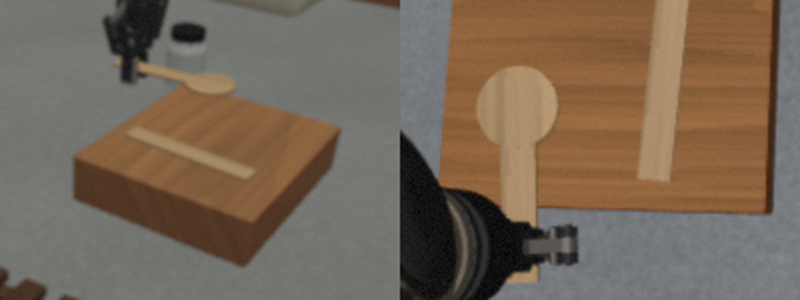

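The paddle is held level and clear of the block, with its head about 101 mm ahead of the TCP. I'll raise it and carry it to the stand.

Emit:
tcp_steps:
  plan:
    - [15, 0, 0, -10, 0]
    - [15, 0, 0, -20, 0]
    - [15, 0, 0, -10, 0]
    - [15, 0, 0, 0, 0]

```text
time: 9.3
position: [463.9, 249.8, 138.7]
tcp_rot: [3.141, 0.003, -3.071]
contact_force: [0.2, 0.5, -1.2]
opening: 23.9
gripper_force: 58.8
```

Emit:
tcp_steps:
  plan:
    - [15, -1, -10, 0, 0]
    - [15, -1, -25, 0, 0]
    - [15, -1, -40, 0, 0]
    - [15, -1, -40, 0, 0]
    - [15, -1, -40, 0, 0]
    - [15, -1, -40, 0, 0]
    - [15, -2, -40, 0, 0]
    - [15, -2, -40, 0, 0]
    - [15, -2, -40, 0, 0]
    - [15, -2, -40, 0, 0]
    - [15, -1, -40, 0, 0]
    - [15, -1, -25, 0, 0]

```text
time: 10.5
position: [507.6, -171.6, 136.0]
tcp_rot: [3.141, -0.001, -3.073]
contact_force: [-0.3, 0.5, 0.5]
opening: 24.1
gripper_force: 58.8
```

Emit:
tcp_steps:
  plan:
    - [15, 0, -10, 0, 0]
    - [15, 0, 0, 0, 0]
    - [15, 0, 0, 0, 0]

```text
time: 10.8
position: [508.5, -177.5, 136.4]
tcp_rot: [3.14, -0.001, -3.071]
contact_force: [0.3, 0.7, -0.4]
opening: 23.7
gripper_force: 58.8
```

Run:
```python
from h import *
t=r.get_image("top"); p=r.state()["position"]; print(p); tools(t,p[2]+6)
f=200/np.tan(np.radians(t["fovy"]/2))
m=cv2.erode(bamboo(t).astype(np.uint8),np.ones((5,5)))
l=np.argwhere(m); l=l[l[:,1]>330]
Q=[]
for v,u in l:
    z=t["depth"][v,u]
    Q.append(t["origin"]+R.from_euler('xyz',t["orientation"]).apply([(u-t["cx"])/f*z,(v-t["cy"])/f*z,z]))
Q=np.array(Q);print(len(Q),np.linalg.lstsq(np.c_[Q[:,:2]-Q[:,:2].mean(0),np.ones(len(Q))],Q[:,2],rcond=None)[0])
cv2.imwrite("pics/c1.png",cv2.resize(t["img"][100:300,300:540,::-1],None,fx=2.5,fy=2.5))
```

```text
[ 508.66817469 -177.13242311  136.64470415]
STRIP [ 199  139   27  102 1718] end [511.5 142.2] far [654.1 133.7] head [623.1 135.5] yaw -0.0595 len 142.9 w 23.3
PADDLE [ 411  151   44   81 1950] end [ 530.3 -171.4] far [ 641.6 -170.5] head [ 610.6 -170.7] yaw 0.008 len 111.3 w 56.7
1465 [ -0.48108892   2.1048077  147.38886811]
```

View pics/c1.png

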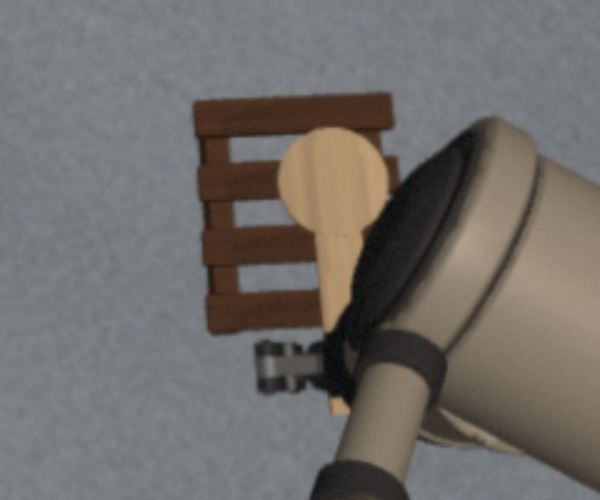

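The head is over the middle of the stand and the handle points to the robot's side. I'll lower it.

Emit:
tcp_steps:
  plan:
    - [15, 0, 0, 10, 0]
    - [15, 0, 0, 25, 0]
    - [15, 0, 0, 25, 0]
    - [15, 0, 0, 15, 0]
    - [15, 0, 0, 10, 0]
    - [15, 0, 0, 5, 0]
    - [15, 0, 0, 0, 0]
    - [15, 0, 0, 0, 0]

```text
time: 11.65
position: [509.6, -178.4, 47.6]
tcp_rot: [-3.141, 0.001, -3.071]
contact_force: [-0.1, -0.7, -0.2]
opening: 24.0
gripper_force: 58.8
```

Run:
```python
from h import *
t=r.get_image("top"); p=r.state()["position"]; tools(t,p[2]+6)
```

```text
STRIP [ 199  139   27  102 1709] end [515.4 162.4] far [676.8 152.9] head [645.8 154.7] yaw -0.0593 len 161.6 w 26.3
PADDLE [ 401  163   39   58 1250] end [ 553.1 -163.1] far [ 642.3 -174.6] head [ 611.5 -170.6] yaw -0.1275 len 89.9 w 55.8
```

Emit:
tcp_steps:
  plan:
    - [15, 0, 0, 3, 0]
    - [15, 0, 0, 2, 0]
    - [15, 0, 0, 0, 0]
    - [15, 0, 0, 0, 0]

```text
time: 12.1
position: [509.1, -178.4, 42.0]
tcp_rot: [3.141, -0.0, -3.072]
contact_force: [0.3, 0.4, -0.1]
opening: 24.1
gripper_force: 58.8
```

Emit:
tcp_steps:
  plan:
    - [15, 0, 0, 1, 0]
    - [15, 0, 0, 0, 0]
    - [15, 0, 0, 0, 0]

```text
time: 12.4
position: [509.1, -178.4, 41.0]
tcp_rot: [3.142, 0.0, -3.071]
contact_force: [-0.4, 1.1, -0.1]
opening: 23.8
gripper_force: 58.8
```

Emit:
tcp_steps:
  plan:
    - [15, 0, 0, 0.6, 0]
    - [15, 0, 0, 0, 0]
    - [15, 0, 0, 0, 0]

```text
time: 12.7
position: [509.2, -178.4, 40.5]
tcp_rot: [-3.142, 0.0, -3.071]
contact_force: [-1.7, -0.3, 1.6]
opening: 23.8
gripper_force: 59.0
```

Emit:
tcp_steps:
  plan:
    - [15, 0, 0, 0.5, 0]
    - [15, 0, 0, 0, 0]
    - [15, 0, 0, 0, 0]

```text
time: 13.0
position: [509.2, -178.4, 40.1]
tcp_rot: [-3.141, 0.0, -3.071]
contact_force: [-1.3, -1.0, 3.3]
opening: 23.7
gripper_force: 59.1
```

Emit:
tcp_steps:
  plan:
    - [30, 0, 0, 0, 0]
    - [34, 0, 0, 0, 0]
    - [45, 0, 0, 0, 0]
    - [60, 0, 0, 0, 0]
    - [60, 0, 0, 0, 0]
    - [60, 0, 0, 0, 0]

```text
time: 13.6
position: [509.1, -178.4, 39.8]
tcp_rot: [3.141, -0.0, -3.071]
contact_force: [-0.7, -0.6, -0.8]
opening: 60.0
gripper_force: 0.0
```

Emit:
tcp_steps:
  plan:
    - [60, 0, 0, -8, 0]
    - [60, 0, 0, -25, 0]
    - [60, 0, 0, -40, 0]
    - [60, 0, 0, -40, 0]
    - [60, 40, 0, -30, 0]
    - [60, 40, 0, 0, 0]
    - [60, 40, 0, 0, 0]
    - [60, 20, 0, 0, 0]
    - [60, 0, 0, 0, 0]
    - [60, 0, 0, 0, 0]

```text
time: 14.6
position: [370.1, -188.7, 183.7]
tcp_rot: [-3.14, 0.002, -3.072]
contact_force: [0.2, 0.6, -0.0]
opening: 60.2
gripper_force: 0.0
```

Run:
```python
from h import *
t=r.get_image("top"); tools(t,48); cv2.imwrite("pics/f.png",cv2.resize(t["img"][100:300,300:540,::-1],None,fx=2.5,fy=2.5))
```

```text
STRIP [ 199  139   26  102 1684] end [515.7 163.8] far [678.4 154.2] head [647.4 156. ] yaw -0.0589 len 163.0 w 26.0
PADDLE [ 401  164   38  101 2137] end [ 484.1 -181.6] far [ 642.  -169.3] head [ 611.1 -171.7] yaw 0.0773 len 158.4 w 54.9
```

View pics/f.png

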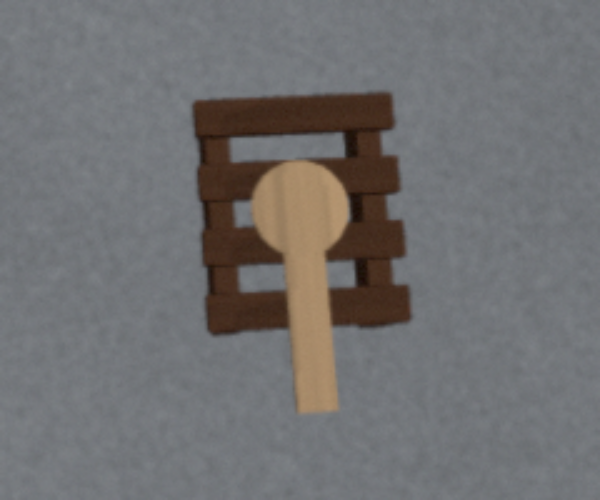

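The paddle is lying on the stand with its head at (611, −172), under 2 mm from the centre, and its yaw within 0.02 rad. The strip hasn't moved, so I'll hand the job in.

```bash
python3 -c "
from station import r
print(r.job_done())"
```

```text
the job is handed in; nothing more can be done
None
```

The paddle is lying on the drying stand, released, with its head about 1–2 mm from the centre and its handle out on the robot's side; the strip was not moved, and I handed the job in at about 15 s (the hand-in returned no verdict).

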